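Hold the photometer's shutter open at its mark

ROBOT

A 7-joint arm with a two-finger parallel gripper is mounted at the origin on the work surface. World frame = base frame: x ahead of the robot, y to its left, z up, the work surface at z = 0. Lengths are in m, angles in rad, forces in N, time in s.
With the tool pointing down it reaches from about 0.35 to 0.9 m from the base axis. Payload 8.1 kg.
Tool frame: the origin (TCP) lies at the very end of the fingers, on their centre line; the grasp point (between the pads) lies grip_point_offset behind it (grip_point_offset is the distance from the TCP to the grasp point, in m); z points along the fingers, y is the direction in which the jaws open and shut (so a half turn about z gives the same grasp; the last joint's range is limited). The gripper opens to 92 mm and grips with 3 to 60 N. Pads are 19 mm wide; open, the fingers measure 130 mm over their backs; the gripper's body (75 mm by 190 mm) begins 47 mm behind the grasp point.
Start: joints at [1.056, 0.434, 0.025, 1.573, -0.012, 1.134, -0.075], TCP at [0.25, -0.573, 0.227] pointing down, gripper open.
Joint ranges: [-2.62, 2.62], [-0.44, 2.09], [-1.27, 1.32], [0.08, 2.57], [-1.32, 4.46], [0.12, 2], [-2.74, 2.74]. Speed limits (rad/s): [2.22, 2.22, 3.01, 3.01, 3.14, 3.14, 3.14].

INTERFACE

Orientations are given as a rotation vector (axis times angle).
In Python, from cell import * gives the robot as it stands.
- The arm moves only by the tool drive_tool, never from a script. Its argument "increments" is a list of rows, each an object of numbers: "grip": the gripper's target within -1 to 1 (shut at 1, half-way at 0, fully open at -1); "tx", "ty", "tz": the shift along the world's x, y, z normalised to -1 to 1, where 1 is 400 mm; "turn": the turn about the world's z normalised to -1 to 1, where 1 is 60 degrees. In form: [{"grip": .., "tx": .., "ty": .., "tz": .., "turn": ..}, ...]. A call has 1 to 20 rows; each row is the pose to reach, as a shift and turn from the pose measured when the call began; what a row does not reach only later rows make up. A row lasts 1/10 s, in which the tool goes at most 50 mm and 8.59 degrees, less where a joint would pass 70% of its speed; a pose out of reach is approached as far as the arm can. A call with a number of a shift or a turn outside -1 to 1 is refused whole. A call with a gripper value outside its range is refused whole. The fingers move at their own pace and stop on an object; "newtons" is the grip in N (left out, the last holds). Time passes only in rows, so rows that repeat a pose let the fingers close. It gives the time, the measured TCP pose, the force and the opening at its end, in the units of the state.
- observe(): the state, without advancing time (a new reading comes with each control period).
- get_image(name): name is "scene" or "top"; returns the picture (384x512x3 uint8, red, green, blue); there is no depth.
- camera_info(name): a dict with "fx", "fy", "cx", "cy" (pixels), "eye" and "rotation" of the camera in the world. Camera axes: x right, y down, z forward; pixel columns grow to the right and rows downward; lengths in m; the calibration is good to about 2 mm. A picture is of the moment at which its call begins. camera_info takes no time and is no camera call.
- sign_off(): hands the job in, once; it reports no verdict.
The state is a dict: "clock": time; "joints": joint angles; "dq": joint speeds; "joint_efforts": joint torques, N m; "position": TCP position; "ee_rot": TCP orientation; "force": force on the tool from outside, world axes, zero at the start; "ft_torque": the same for the moment, N m; "width": opening from 0.0 (shut) to 1.0 (fully open).
Only numpy, scipy, OpenCV 4.12 (cv2) and the standard library are available. Lean on these libraries where they do the work, as an engineer would, in place of code of your own. Each camera call takes 0.05 s, during which the arm holds its last target. There are 200 camera calls.

TASK

Take a reading on the photometer: first slide the slit slider on its deck along its track until its white pointer lines up with the steel mark block beside the track. Then pull the spring-return shutter handle at the front straight out until its white pointer lines up with the steel mark block on the scale arm beside it, and finish holding it there with the fingers, because it springs shut if let go. Leave the slider on its mark, do not shift the two mark blocks, and leave everything else standing where it is.

Things in the scene. Friction and masses are not known exactly. Their poses are not given: they have to be found in the camera images.
- photometer: Grey photometer, fixed; 320 mm deep, 400 wide. Origin: centre of underside, on the table. x points from its front (face at x -160 mm, towards the robot) to its back, z up. Front deck 100 mm above the table; from x -3 mm back a black hump 34 mm higher. A knob at x -40, y +165 is not used. The shutter's scale arm (18 mm wide bar, top 75 mm above table) sticks 128 mm out of the front at y -124.
- slit_slider: Black upright grip block on the deck, 24 mm (x) x 14 mm (y), top 38 mm above the deck. Origin: on its centre line 8 mm below its top, where to grip. Axes as the photometer's. Slides only along photometer y, at x -105 mm, from y +20 to +120; it starts near +20, the mark lies towards +y. Friction 1.5 N, stays where left. White pointer at its foot, in line with its centre.
- slit_mark: Small steel mark block on the far (+x) side of the slider's track, at photometer x -77 mm: 14 mm (x) x 10 mm (y), 7 mm above the deck. Origin: centre of its top. Axes as the photometer's. The slider is right when its y in the photometer's frame equals this block's.
- shutter: Black upright plate handle: 10 mm thick (photometer x), 40 wide (y), 67 to 145 mm above table. Origin: on its centre line 20 mm below its top, where to grip. Axes as the photometer's. Shut: photometer x -210, y -80, 45 mm free behind the plate. Pulls out along -x, up to 70 mm, on a flat bar, against a spring: 4.5 N plus 90 N/m; shuts if let go. White pointer low on its -y side, mid-thickness.
- shutter_mark: Small steel mark block on the scale arm, at photometer y -125 mm: 10 mm (x) x 16 mm (y), its top 83 mm above the table. Origin: centre of its top. Axes as the photometer's. The shutter is at its mark when its x in the photometer's frame equals this block's, 30 to 55 mm out from shut.
- wash_bottle: Bystander: white squeeze bottle with a red cap and spout, 72 mm across, 158 mm tall (spout tip to 170). Origin: centre of its underside.
- beaker: Bystander: open glass beaker, 64 mm across, 75 mm tall. Origin: centre of its underside.
- reagent_jar: Bystander: amber glass jar, 60 mm across, 95 mm tall. Origin: centre of its underside.
- petri_dish: Bystander: closed glass dish, 60 mm across, 16 mm tall, standing on the photometer's deck. Origin: centre of its underside.
- crucible: Bystander: white ceramic crucible, 40 mm across, 28 mm tall, standing on the photometer's deck. Origin: centre of its underside.
- label_roll: Bystander: paper label roll, 76 mm across, 30 mm tall. Origin: centre of its underside.
- cuvette_box: Bystander: blue plastic box, 90 x 55 x 30 mm. Origin: centre of its underside.

How it is judged:
By the outcome, as a careful person would: the job done as asked, in the order asked, and still so for the second after the job is handed in, while the arm keeps its last pose, push and grip.
It also fails if it takes over 48 s, if anything falls off the work surface, if the arm or the gripper's body presses on something with over 40 N, if the wrist force passes 120 N, or if a joint passes its speed limit or range.

## Working session

There is one attempt and no reset: what is moved stays moved. The work goes in short steps, Python scripts to look and compute and a tool call to move; the robot and the scene stay as the last step left them, time stands still between calls to the robot, and variables do not carry over. Pictures are saved under pics/ and viewed, about 8 in all and at most 12, crops included, and the job is handed in when it is done.

Besides the shell and the picture viewer there is one more tool, called after "Call:" in YAML: its name, and indented under it one key for each argument. drive_tool: Moves the arm, as the interface text tells. Its arguments: {"type":"object","properties":{"increments":{"type":"array","items":{"type":"object","properties":{"grip":{"type":"number"},"tx":{"type":"number"},"ty":{"type":"number"},"tz":{"type":"number"},"turn":{"type":"number"}}}},"newtons":{"type":"number"}},"required":["increments"]}

```bash
mkdir -p pics; ls; python3 - <<'E'
from cell import *
import cv2
s=observe();print(s)
for n in("scene","top"):
    im=get_image(n);cv2.imwrite(f"pics/{n}0.png",im[:,:,::-1]);print(n,camera_info(n))
E
```

```text
pics
{'clock': 0.0, 'joints': array([ 1.05634312,  0.43520915,  0.02499676,  1.57410151, -0.0115753 ,
        1.13399417, -0.07509608]), 'dq': array([ 1.65116174e-04,  1.15363727e-03, -3.52449564e-04, -7.60213336e-04,
        1.29200158e-04,  8.11123432e-04,  3.32972999e-05]), 'joint_efforts': array([ 4.49948652e-05, -6.67840862e+01,  9.84716713e-01, -3.14462793e+01,
       -6.07933220e-02,  4.27817472e-02,  1.87264268e-04]), 'position': array([ 0.24991479, -0.57230075,  0.22595215]), 'ee_rot': array([-3.07378354e+00, -6.41951892e-01,  7.68053246e-04]), 'force': array([0.70814314, 1.04382823, 1.03407972]), 'ft_torque': array([-0.01797262,  0.02567124,  0.03814532]), 'width': 0.9952068698383874}
scene {'fx': 417.2869385826422, 'fy': 417.2869385826422, 'cx': 256.93178537693865, 'cy': 192.139698072906, 'eye': array([1.35059443, 0.09461251, 1.09626838]), 'rotation': array([-1.77260118, -1.92684047,  0.65972801])}
top {'fx': 425.23819157446263, 'fy': 425.23819157446263, 'cx': 250.91382083302452, 'cy': 197.08331006818676, 'eye': array([0.26136754, 0.02140054, 1.68610737]), 'rotation': array([-2.19655253,  2.01322263, -0.22186363])}
```

View pics/scene0.png

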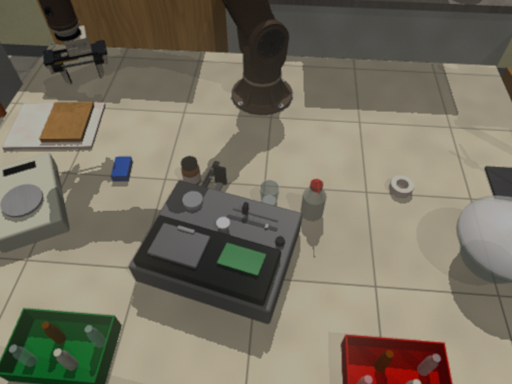

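View pics/top0.png

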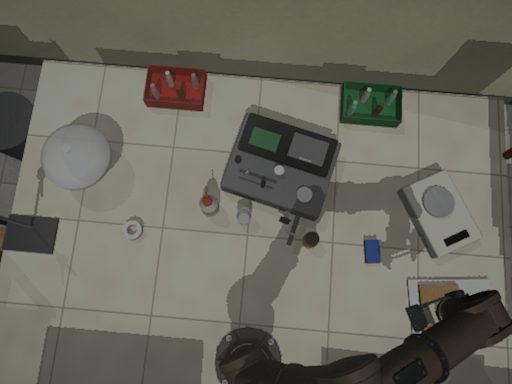

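The scene view shows the photometer at about (220,250), with the slider near (245,208) and the shutter near (220,175). In the top view the photometer is at about (280,165), the slider near (263,182) and the shutter plate near (285,220). I'll zoom in on both.

```bash
python3 - <<'E'
import cv2
a=cv2.imread('pics/top0.png')[105:250,195:345]
b=cv2.imread('pics/scene0.png')[150:320,125:335]
cv2.imwrite('pics/ztop.png',cv2.convertScaleAbs(cv2.resize(a,None,fx=4,fy=4,interpolation=cv2.INTER_CUBIC),alpha=1.6))
cv2.imwrite('pics/zsc.png',cv2.convertScaleAbs(cv2.resize(b,None,fx=3.5,fy=3.5,interpolation=cv2.INTER_CUBIC),alpha=1.5))
E
```

```text
(no output)
```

View pics/ztop.png

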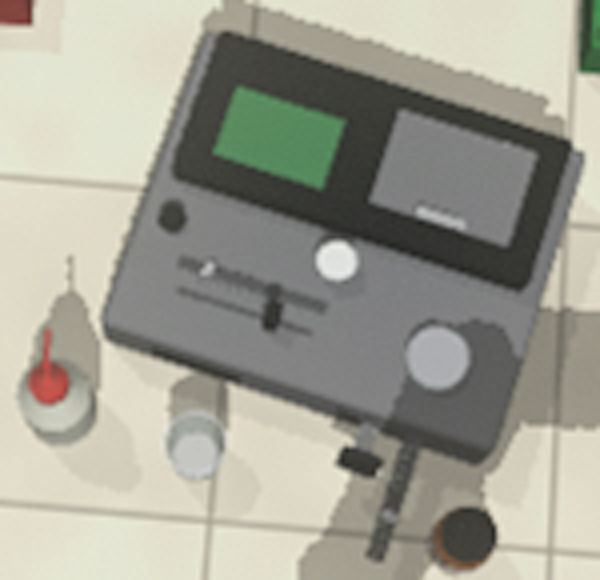

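View pics/zsc.png

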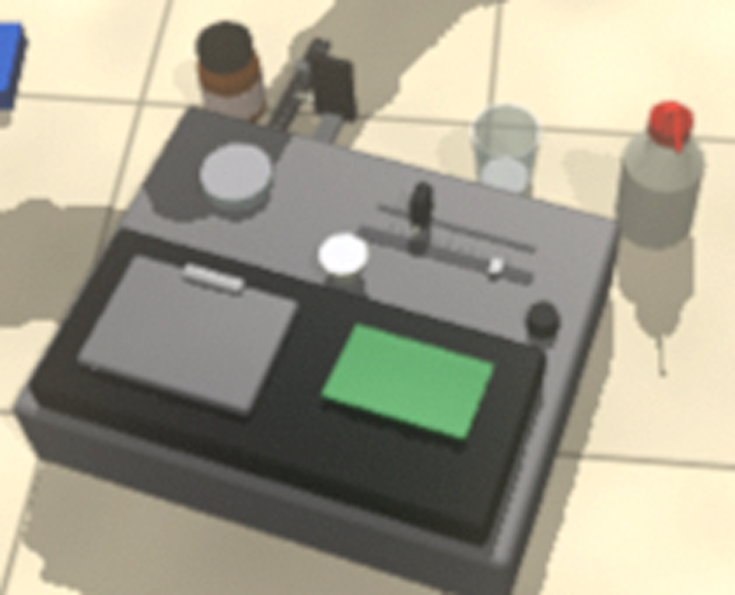

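In the zoomed top view, the deck corners are near (107,323), (490,447), (582,153) and (212,32). The slit mark is at (207,270), the slider top near (272,300), the shutter plate top near (360,460) and the shutter mark near (390,515). The zoomed scene view shows the same points at (620,222), (190,107), (20,400) and (500,568), with the slit mark at (495,266). I'll fit the photometer pose from these.

```bash
cat > h.py <<'E'
import numpy as np,cv2
from cell import *
def cast(n,uv,z):
    c=camera_info(n);R=cv2.Rodrigues(c['rotation'])[0];uv=np.atleast_2d(uv).astype(float)
    d=np.c_[(uv[:,0]-c['cx'])/c['fx'],(uv[:,1]-c['cy'])/c['fy'],np.ones(len(uv))]@R.T
    return c['eye']+d*((z-c['eye'][2])/d[:,2])[:,None]
def proj(n,P):
    c=camera_info(n);R=cv2.Rodrigues(c['rotation'])[0];q=(np.atleast_2d(P)-c['eye'])@R
    return np.c_[c['fx']*q[:,0]/q[:,2]+c['cx'],c['fy']*q[:,1]/q[:,2]+c['cy']]
def unz(uv,f,o): return (np.array(uv,float)+.5)/f-.5+np.array(o)
def fit(L,W):  # 2D rigid L->W
    lc,wc=L.mean(0),W.mean(0);A=((L-lc).T@(W-wc));th=np.arctan2(A[0,1]-A[1,0],A[0,0]+A[1,1])
    R=np.array([[np.cos(th),-np.sin(th)],[np.sin(th),np.cos(th)]]);return th,R,wc-R@lc
E
python3 - <<'E'
from h import *
np.set_printoptions(precision=4,suppress=True)
L=np.array([[-.16,.2],[-.16,-.2],[.16,-.2],[.16,.2]])
W={}
W['top']=cast('top',unz([(107,323),(490,447),(582,153),(212,32)],4,(195,105)),.1)[:,:2]
W['scene']=cast('scene',unz([(620,222),(190,107),(20,400),(500,568)],3.5,(125,150)),.1)[:,:2]
F={}
for n,w in W.items():
    th,R,t=fit(L,w);F[n]=(R,t);print(n,np.degrees(th),t,'res mm',((w-(L@R.T+t))*1e3).round(1).tolist())
def loc(n,uv,z,f,o):
    R,t=F[n];p=cast(n,unz([uv],f,o),z)[0];return p,(p[:2]-t)@R
for nm,uv,z in [('slitmark',(207,270),.107),('slider',(272,300),.138),('shutter',(360,458),.145),('shmark',(390,515),.083),('armtip',(376,553),.075),('knob',(172,215),.12),('jar',(468,535),.095),('bott cap',(48,382),.15),('beaker',(197,430),.075)]:
    print(nm,*loc('top',uv,z,4,(195,105)))
for nm,uv,z in [('slitmark',(495,266),.107),('slider',(421,190),.138),('shutter',(333,62),.145),('shmark',(297,93),.083)]:
    print('sc',nm,*loc('scene',uv,z,3.5,(125,150)))
# bright mask near slit mark / shutter mark
im=cv2.cvtColor(cv2.imread('pics/top0.png'),cv2.COLOR_BGR2GRAY);print(im[168:177,240:254]);print(im[226:240,283:302])
im=cv2.cvtColor(cv2.imread('pics/scene0.png'),cv2.COLOR_BGR2GRAY);print(im[220:232,258:275]);print(im[170:185,202:220])
E
```

```text
top -13.761740689815847 [ 0.7484 -0.064 ] res mm [[0.3, -8.7], [7.1, 6.9], [-3.4, 8.5], [-4.1, -6.7]]
scene -14.31384551111198 [ 0.7511 -0.0618] res mm [[1.5, -5.4], [8.1, 1.8], [-6.2, 8.9], [-3.4, -5.4]]
slitmark [0.6999 0.0685 0.107 ] [-0.0786  0.1171]
slider [0.6676 0.0041 0.138 ] [-0.0947  0.0469]
shutter [ 0.5237 -0.0883  0.145 ] [-0.2125 -0.0771]
shmark [ 0.4822 -0.1248  0.083 ] [-0.2441 -0.1224]
armtip [ 0.446  -0.1147  0.075 ] [-0.2817 -0.1212]
knob [0.7479 0.1065 0.12  ] [-0.041   0.1654]
jar [ 0.4681 -0.1979  0.095 ] [-0.2404 -0.1968]
bott cap [0.5685 0.2038 0.15  ] [-0.2385  0.2172]
beaker [0.5491 0.0649 0.075 ] [-0.2243  0.0777]
sc slitmark [0.7037 0.0659 0.107 ] [-0.0775  0.1121]
sc slider [0.6556 0.0018 0.138 ] [-0.1083  0.038 ]
sc shutter [ 0.5308 -0.0871  0.145 ] [-0.2072 -0.079 ]
sc shmark [ 0.5169 -0.1263  0.083 ] [-0.211  -0.1204]
[[ 78  79  82  83  82  83  83  83  82  82  82  83  81  80]
 [ 67  68  70  72  79  80  78  75  72  79  82  81  81  81]
 [ 61  59  60  58  66  69  81  92  77  75  83  83  81  82]
 [ 64  62  61  59  58  61  96 119  94  69  73  78  82  83]
 [
[... 2413 characters left out ...]
 56  44  42  43  43  44]
 [ 99  98  96  86  67  55  56  69  79  78  78  85  70  45  41  45  43  43]
 [ 99  97  93  76  59  53  61  76  89  96  99 108  86  47  42  43  43  43]
 [102  97  86  66  54  53  56  60  70  80  92 111  90  48  42  43  42  42]
 [100  94  77  57  54  53  57  56  59  80  96  99  76  46  40  42  42  41]
 [ 92  84  66  54  55  56  54  52  73  97 106 105  83  50  40  42  43  43]
 [ 81  69  57  53  59  59  53  53  78  95  99  98  81  54  42  45  47  43]
 [ 76  60  53  52  57  57  52  63  76  84  85  87  80  69  59  62  65  63]
 [ 75  57  55  59  58  52  54  78  90  91  93  95  96  95  86  80  83  82]
 [ 65  54  57  63  59  53  68  87  95  94  93  97 103 103  94  85  82  83]]
```

```bash
python3 - <<'E'
import cell;print([k for k in dir(cell) if not k.startswith('_')],getattr(cell,'grip_point_offset',None))
from h import *
np.set_printoptions(precision=4,suppress=True)
th=np.radians(-14.04);R=np.array([[np.cos(th),-np.sin(th)],[np.sin(th),np.cos(th)]]);t=np.array([.7497,-.063])
l=lambda p:(p[:,:2]-t)@R
# black blobs: slider, shutter; bright: slit mark
for n,box,lo,hi,z,nm in [('top',(255,174,272,192),0,50,.125,'slider'),('scene',(238,195,252,222),0,55,.12,'slider'),('top',(275,210,294,228),0,40,.145,'shutter'),('scene',(210,160,230,190),0,48,.11,'shutter'),
  ('top',(243,168,251,176),88,255,.106,'slitmark'),('scene',(262,222,271,229),110,255,.106,'slitmark'),('top',(288,230,296,238),64,200,.082,'shmark'),('scene',(204,174,216,186),75,200,.082,'shmark')]:
    g=cv2.cvtColor(cv2.imread(f'pics/{n}0.png'),cv2.COLOR_BGR2GRAY)[box[1]:box[3],box[0]:box[2]]
    m=((g>=lo)&(g<=hi)).astype(np.uint8);k,lab,st,ce=cv2.connectedComponentsWithStats(m)
    for i in range(1,k):
        if st[i,4]>5:
            uv=ce[i]+box[:2];print(n,nm,uv,st[i],cast(n,uv,z),l(cast(n,uv,z)))
# edge samples: predicted px of model points in both views
P=lambda x,y,z:np.r_[R@[x,y]+t,z]
for nm,p in dict(slider20=P(-.105,.02,.138),slotmid=P(-.105,.07,.1),shut=P(-.21,-.08,.145),armtip=P(-.288,-.124,.075),FL=P(-.16,.2,.1),FR=P(-.16,-.2,.1),FL0=P(-.16,.2,0),FR0=P(-.16,-.2,0)).items():
    a,b=proj('top',p)[0],proj('scene',p)[0];print(nm,'ztop',(a-(195,105)+.5)*4,'zsc',(b-(125,150)+.5)*3.5)
E
```

```text
['PlanningError', 'camera_info', 'get_image', 'grip_point_offset', 'observe', 'sign_off'] 0.0188
top slider [262.6341 181.561 ] [ 6  2  5 12 41] [[0.6634 0.0033 0.125 ]] [[-0.0998  0.0434]]
scene slider [244.918  208.7705] [ 4  8  6 13 61] [[0.6597 0.0017 0.12  ]] [[-0.103  0.041]]
scene slider [244. 220.] [ 4 24  5  3 15] [[0.6985 0.0031 0.12  ]] [[-0.0657  0.0517]]
top shutter [284.5581 220.0698] [ 5  7 10  7 43] [[ 0.5201 -0.0883  0.145 ]] [[-0.2166 -0.0802]]
scene shutter [219.55   174.6125] [  4   7  12  17 160] [[ 0.5302 -0.0904  0.11  ]] [[-0.2063 -0.0799]]
top slitmark [246.4 171.8] [ 2  2  4  4 10] [[0.7015 0.0685 0.106 ]] [[-0.0787  0.1159]]
scene slitmark [266.3125 225.0625] [ 3  1  4  5 16] [[0.701  0.0664 0.106 ]] [[-0.0786  0.1138]]
top shmark [291.3333 233.5476] [ 0  0  8  8 42] [[ 0.4814 -0.122   0.082 ]] [[-0.246  -0.1223]]
scene shmark [204.6667 175.8333] [ 0  0  3  6 12] [[ 0.5158 -0.142   0.082 ]] [[-0.2077 -0.1334]]
scene shmark [211.9444 181.0741] [ 4  2  8 10 54] [[ 0.5352 -0.1158  0.082 ]] [[-0.1953 -0.1033]]
slider20 ztop [294.8651 317.8083] zsc [397.5541 185.9728]
slotmid ztop [243.7797 310.8897] zsc [455.8264 228.8572]
shut ztop [362.2393 455.5112] zsc [331.2705  58.6589]
armtip ztop [374.7476 559.477 ] zsc [324.3011  37.4868]
FL ztop [ 97.1084 320.4907] zsc [625.0355 218.8034]
FR ztop [495.3547 454.8055] zsc [188.0678  99.5929]
FL0 ztop [103.843  344.1509] zsc [615.2249 283.6683]
FR0 ztop [479.3626 471.1224] zsc [203.9639 167.5771]
```

Call:
drive_tool:
  increments:
    - {"grip":0,"tx":0.5,"ty":0.75,"tz":0,"turn":-0.627}
    - {"grip":0,"tx":0.5,"ty":0.75,"tz":0,"turn":-0.627}
    - {"grip":0,"tx":0.5,"ty":0.75,"tz":0,"turn":-0.627}
    - {"grip":0,"tx":0.5,"ty":0.75,"tz":0,"turn":-0.627}
    - {"grip":0,"tx":0.5,"ty":0.75,"tz":0,"turn":-0.627}
    - {"grip":0,"tx":0.5,"ty":0.75,"tz":0,"turn":-0.627}
    - {"grip":0,"tx":0.5,"ty":0.75,"tz":0,"turn":-0.627}
    - {"grip":0,"tx":0.5,"ty":0.75,"tz":0,"turn":-0.627}
    - {"grip":0,"tx":0.5,"ty":0.75,"tz":0,"turn":-0.627}
    - {"grip":0,"tx":0.5,"ty":0.75,"tz":0,"turn":-0.627}
    - {"grip":0,"tx":0.5,"ty":0.75,"tz":0,"turn":-0.627}
  newtons: 20

```text
clock: 1.2
position: [0.4489, -0.2737, 0.2259]
ee_rot: [-3.117, 0.387, 0.001]
force: [0.0, -0.7, 0.1]
width: 0.501
```

Call:
drive_tool:
  increments:
    - {"grip":0,"tx":0.523,"ty":0.692,"tz":0,"turn":0}
    - {"grip":0,"tx":0.523,"ty":0.692,"tz":0,"turn":0}
    - {"grip":0,"tx":0.523,"ty":0.692,"tz":0,"turn":0}
    - {"grip":0,"tx":0.523,"ty":0.692,"tz":0,"turn":0}
    - {"grip":0,"tx":0.523,"ty":0.692,"tz":0,"turn":0}
    - {"grip":0,"tx":0.523,"ty":0.692,"tz":0,"turn":0}
    - {"grip":0,"tx":0.523,"ty":0.692,"tz":0,"turn":0}
    - {"grip":0,"tx":0.523,"ty":0.692,"tz":0,"turn":0}
    - {"grip":0,"tx":0.523,"ty":0.692,"tz":-0.1,"turn":0}
    - {"grip":0,"tx":0.523,"ty":0.692,"tz":-0.17,"turn":0}
    - {"grip":0,"tx":0.523,"ty":0.692,"tz":-0.17,"turn":0}
    - {"grip":0,"tx":0.523,"ty":0.692,"tz":-0.17,"turn":0}

```text
clock: 2.4
position: [0.6581, 0.0014, 0.1582]
ee_rot: [-3.117, 0.39, 0.002]
force: [-0.2, 0.7, 0.3]
width: 0.501
```

```bash
python3 - <<'E'
from h import *
a=get_image('top')[110:230,205:315,::-1];b=get_image('scene')[140:260,165:305,::-1]
a=cv2.resize(a,(480,524),interpolation=cv2.INTER_CUBIC) if 0 else cv2.resize(a,None,fx=3.5,fy=3.5,interpolation=cv2.INTER_CUBIC);b=cv2.resize(b,(405,420),interpolation=cv2.INTER_CUBIC) if 0 else cv2.resize(b,None,fx=2.9,fy=3.5)
cv2.imwrite('pics/a1.png',cv2.convertScaleAbs(np.hstack([a,b]),alpha=1.5));s=observe();print(s['position'],s['force'])
E
```

```text
[0.65925293 0.00216363 0.15983293] [-0.88480607 -0.09602695  0.20868252]
```

View pics/a1.png

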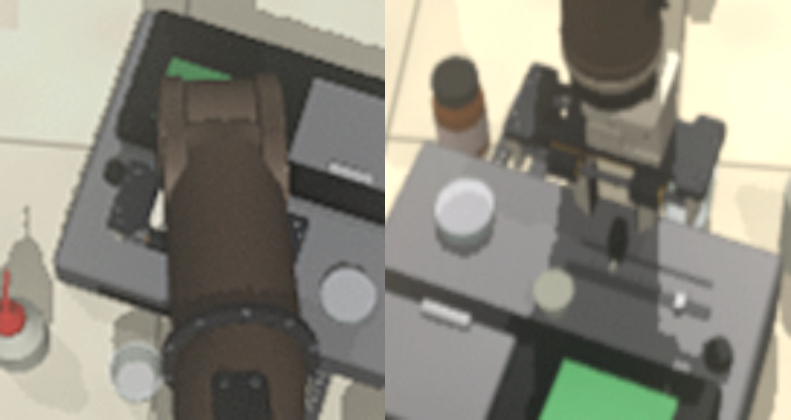

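The fingers straddle the slider, at about (618,238) in the right-hand crop, and nothing is in the way. Next I descend and close.

Call:
drive_tool:
  increments:
    - {"grip":0,"tx":-0.002,"ty":0.003,"tz":-0.07,"turn":0}
    - {"grip":0,"tx":-0.002,"ty":0.003,"tz":-0.12,"turn":0}
    - {"grip":0,"tx":-0.002,"ty":0.003,"tz":-0.12,"turn":0}
    - {"grip":1,"tx":-0.002,"ty":0.003,"tz":-0.12,"turn":0}
    - {"grip":1,"tx":-0.002,"ty":0.003,"tz":-0.12,"turn":0}
    - {"grip":1,"tx":-0.002,"ty":0.003,"tz":-0.12,"turn":0}
    - {"grip":1,"tx":-0.002,"ty":0.003,"tz":-0.12,"turn":0}
    - {"grip":1,"tx":-0.002,"ty":0.003,"tz":-0.12,"turn":0}
    - {"grip":1,"tx":-0.002,"ty":0.003,"tz":-0.12,"turn":0}
  newtons: 15

```text
clock: 3.4
position: [0.6588, 0.0031, 0.1126]
ee_rot: [-3.116, 0.389, -0.005]
force: [-0.2, -1.7, 5.8]
width: 0.151
```

Call:
drive_tool:
  increments:
    - {"grip":1,"tx":0.008,"ty":0.03,"tz":0}
    - {"grip":1,"tx":0.015,"ty":0.06,"tz":0}
    - {"grip":1,"tx":0.022,"ty":0.09,"tz":0}
    - {"grip":1,"tx":0.03,"ty":0.12,"tz":0}
    - {"grip":1,"tx":0.037,"ty":0.15,"tz":0}
    - {"grip":1,"tx":0.044,"ty":0.177,"tz":0}
    - {"grip":1,"tx":0.044,"ty":0.177,"tz":0}
    - {"grip":1,"tx":0.044,"ty":0.177,"tz":0}
    - {"grip":1,"tx":0.044,"ty":0.177,"tz":0}

```text
invalid input
```

```bash
python3 - <<'E'
from h import *
th=np.radians(-14.04);R=np.array([[np.cos(th),-np.sin(th)],[np.sin(th),np.cos(th)]]);t=np.array([.7497,-.063])
s=observe();print(s['position'],s['force'],s['width'],(s['position'][:2]-t)@R)
b=get_image('scene')[:,:,::-1];cv2.imwrite('pics/s2.png',b)
b=cv2.resize(b[180:245,225:305],None,fx=7,fy=7,interpolation=cv2.INTER_CUBIC)
cv2.imwrite('pics/a2.png',cv2.convertScaleAbs(b,alpha=1.6))
E
```

```text
[0.65883993 0.00307388 0.11256131] [-0.24578387 -1.74578921  5.83603733] 0.15108381120214584 [-0.10417525  0.04205745]
```

View pics/a2.png

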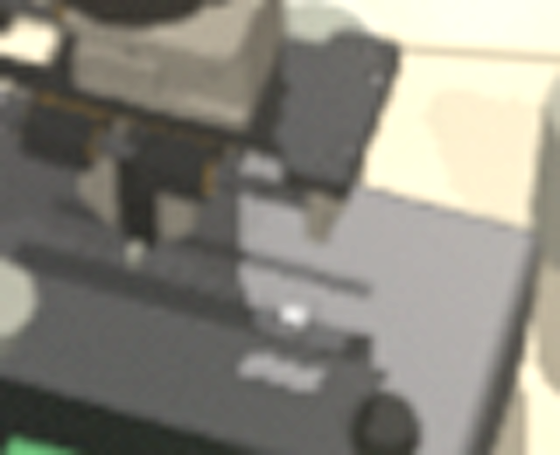

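The call was refused because "turn" was missing, so nothing moved. The picture shows the slider gripped between the fingers, its white pointer at (133,250) and the mark at (292,314).

Call:
drive_tool:
  increments:
    - {"grip":1,"tx":0.008,"ty":0.03,"tz":0,"turn":0}
    - {"grip":1,"tx":0.015,"ty":0.06,"tz":0,"turn":0}
    - {"grip":1,"tx":0.022,"ty":0.09,"tz":0,"turn":0}
    - {"grip":1,"tx":0.03,"ty":0.12,"tz":0,"turn":0}
    - {"grip":1,"tx":0.037,"ty":0.15,"tz":0,"turn":0}
    - {"grip":1,"tx":0.044,"ty":0.177,"tz":0,"turn":0}
    - {"grip":1,"tx":0.044,"ty":0.177,"tz":0,"turn":0}
    - {"grip":1,"tx":0.044,"ty":0.177,"tz":0,"turn":0}
    - {"grip":1,"tx":0.044,"ty":0.177,"tz":0,"turn":0}

```text
clock: 4.35
position: [0.6764, 0.0741, 0.1126]
ee_rot: [-3.116, 0.389, -0.005]
force: [-1.9, 3.0, 2.4]
width: 0.151
```

```bash
python3 - <<'E'
from h import *
th=np.radians(-14.04);R=np.array([[np.cos(th),-np.sin(th)],[np.sin(th),np.cos(th)]]);t=np.array([.7497,-.063])
s=observe();print(s['position'],s['force'],s['width'],(s['position'][:2]-t)@R)
b=get_image('scene')[:,:,::-1];cv2.imwrite('pics/s3.png',b)
b=cv2.resize(b[190:245,240:305],None,fx=9,fy=9,interpolation=cv2.INTER_CUBIC)
cv2.imwrite('pics/a3.png',cv2.convertScaleAbs(b,alpha=1.6))
# predicted px in crop: mark-line ends for y=.115
for y in(.110,.115,.120):
  P=[np.r_[R@[x,y]+t,z] for x,z in((-.077,.107),(-.09,.101),(-.105,.130))]
  print(y,((proj('scene',P)-(240,190)+.5)*9).round(0).tolist())
E
```

```text
[0.6763527  0.07412307 0.11262861] [-1.90898261  2.98068813  2.40580345] 0.15139695143286297 [-0.10442212  0.11523274]
0.11 [[228.0, 319.0], [241.0, 297.0], [257.0, 208.0]]
0.115 [[244.0, 323.0], [256.0, 301.0], [272.0, 212.0]]
0.12 [[259.0, 328.0], [271.0, 306.0], [288.0, 216.0]]
```

View pics/a3.png

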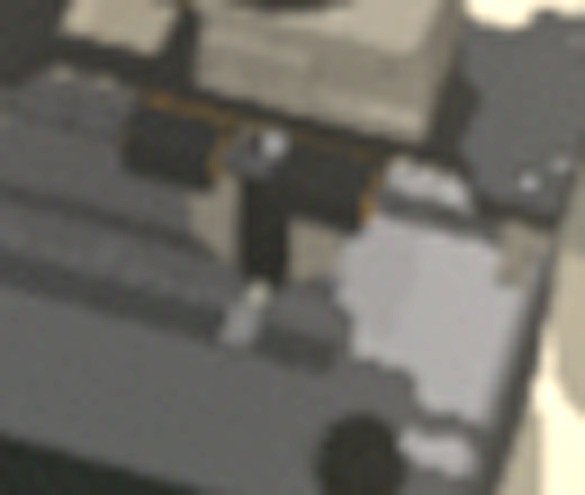

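The pointer at (258,293) and the mark at (240,323) lie along the photometer's x direction to within about 0.5 mm, which agrees with the TCP reading (y 0.1152 against a mark of about 0.115). I'll release and lift.

Call:
drive_tool:
  increments:
    - {"grip":0.3,"tx":0,"ty":0,"tz":0,"turn":0}
    - {"grip":0.1,"tx":0,"ty":0,"tz":0,"turn":0}
    - {"grip":0,"tx":0,"ty":0,"tz":0,"turn":0}
    - {"grip":0,"tx":0,"ty":0,"tz":0,"turn":0}
    - {"grip":0,"tx":0,"ty":0,"tz":0.1,"turn":0}
    - {"grip":0,"tx":0,"ty":0,"tz":0.2,"turn":0}
    - {"grip":0,"tx":0,"ty":0,"tz":0.28,"turn":0}
    - {"grip":0,"tx":0,"ty":0,"tz":0.28,"turn":0}

```text
clock: 5.2
position: [0.679, 0.0742, 0.2303]
ee_rot: [-3.113, 0.39, -0.018]
force: [1.1, -0.7, 0.2]
width: 0.497
```

```bash
python3 - <<'E'
from h import *
s=observe();print(s['position'],s['joints'],s['width'])
E
```

```text
[0.67898868 0.07421645 0.2303012 ] [-0.14132904  0.52434018 -0.07308371  1.41497292  0.0393414   1.19161056
 -2.03853808] 0.4972679647390118
```

Call:
drive_tool:
  increments:
    - {"grip":0,"tx":-0.381,"ty":-0.41,"tz":0,"turn":1}
    - {"grip":0,"tx":-0.381,"ty":-0.41,"tz":0,"turn":1}
    - {"grip":0,"tx":-0.381,"ty":-0.41,"tz":0,"turn":1}
    - {"grip":0,"tx":-0.381,"ty":-0.41,"tz":0,"turn":1}
    - {"grip":0,"tx":-0.381,"ty":-0.41,"tz":0,"turn":1}
    - {"grip":0,"tx":-0.381,"ty":-0.41,"tz":0,"turn":1}
    - {"grip":0,"tx":-0.381,"ty":-0.41,"tz":0,"turn":1}
    - {"grip":0,"tx":-0.381,"ty":-0.41,"tz":0,"turn":1}

```text
clock: 6.0
position: [0.5262, -0.0903, 0.2299]
ee_rot: [-2.885, -1.219, -0.012]
force: [-0.4, -0.5, 0.3]
width: 0.501
```

Call:
drive_tool:
  increments:
    - {"grip":0,"tx":0,"ty":0,"tz":0,"turn":0.5}
    - {"grip":0,"tx":0,"ty":0,"tz":0,"turn":0.5}
    - {"grip":0,"tx":0,"ty":0,"tz":0,"turn":0.5}
    - {"grip":0,"tx":0,"ty":0,"tz":0,"turn":0.5}
    - {"grip":0,"tx":0,"ty":0,"tz":0,"turn":0.5}

```text
clock: 6.5
position: [0.5261, -0.0901, 0.2296]
ee_rot: [-2.472, -1.92, -0.007]
force: [0.0, 0.2, -0.2]
width: 0.5
```

```bash
python3 - <<'E'
from h import *
th=np.radians(-14.04);R=np.array([[np.cos(th),-np.sin(th)],[np.sin(th),np.cos(th)]]);t=np.array([.7497,-.063])
s=observe();y=cv2.Rodrigues(s['ee_rot'])[0][:,1];print(s['position'],np.degrees(np.arctan2(y[1],y[0])),s['joints'][6],(s['position'][:2]-t)@R)
b=get_image('scene')[:,:,::-1];cv2.imwrite('pics/s4.png',b);get=get_image('top')[:,:,::-1];cv2.imwrite('pics/t4.png',get)
p=cv2.resize(b[125:260,170:320],None,fx=2.8,fy=2.8,interpolation=cv2.INTER_CUBIC);q=cv2.resize(get[150:260,220:330],None,fx=3.44,fy=3.44,interpolation=cv2.INTER_CUBIC)
cv2.imwrite('pics/a4.png',cv2.convertScaleAbs(np.hstack([p,q[:378,:370]]),alpha=1.5))
E
```

```text
[ 0.52609561 -0.09013671  0.22956312] -14.335609860915177 -0.2947276922976295 [-0.21034122 -0.08057229]
```

View pics/a4.png

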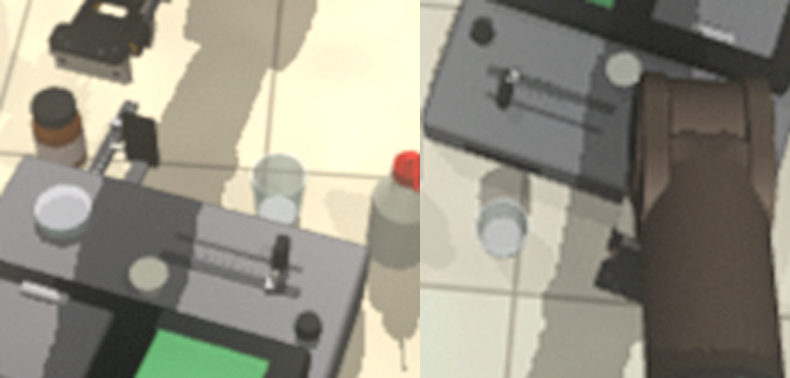

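The slider stayed on its mark: in the right-hand crop the slider is at (505,90) and the mark at (513,75). The tool is over the shutter. Next I descend and close.

Call:
drive_tool:
  increments:
    - {"grip":0,"tx":0,"ty":0,"tz":-0.08,"turn":0}
    - {"grip":0,"tx":0,"ty":0,"tz":-0.16,"turn":0}
    - {"grip":0,"tx":0,"ty":0,"tz":-0.24,"turn":0}
    - {"grip":0,"tx":0,"ty":0,"tz":-0.309,"turn":0}
    - {"grip":0,"tx":0,"ty":0,"tz":-0.309,"turn":0}
    - {"grip":0,"tx":0,"ty":0,"tz":-0.309,"turn":0}
    - {"grip":1,"tx":0,"ty":0,"tz":-0.309,"turn":0}
    - {"grip":1,"tx":0,"ty":0,"tz":-0.309,"turn":0}
    - {"grip":1,"tx":0,"ty":0,"tz":-0.309,"turn":0}
    - {"grip":1,"tx":0,"ty":0,"tz":-0.309,"turn":0}
    - {"grip":1,"tx":0,"ty":0,"tz":-0.309,"turn":0}
    - {"grip":1,"tx":0,"ty":0,"tz":-0.309,"turn":0}
  newtons: 25

```text
clock: 7.8
position: [0.527, -0.0904, 0.1064]
ee_rot: [-2.475, -1.918, -0.009]
force: [2.4, -1.2, 0.4]
width: 0.109
```

```bash
python3 - <<'E'
from h import *
th=np.radians(-14.04);R=np.array([[np.cos(th),-np.sin(th)],[np.sin(th),np.cos(th)]]);t=np.array([.7497,-.063])
s=observe();print(s['position'],s['force'],s['width']*92,(s['position'][:2]-t)@R)
b=get_image('scene')[:,:,::-1];cv2.imwrite('pics/s5.png',b)
cv2.imwrite('pics/a5.png',cv2.convertScaleAbs(cv2.resize(b[145:205,185:245],None,fx=9,fy=9,interpolation=cv2.INTER_CUBIC),alpha=1.8))
for x in(-.21,-.24,-.25,-.26,-.288): print(x,((proj('scene',np.r_[R@[x,-.125]+t,.083])-(185,145)+.5)*9).round(0))
E
```

```text
[ 0.52697636 -0.0903855   0.10644304] [ 2.37965755 -1.19011883  0.43298506] 10.033728678509908 [-0.20942642 -0.08059999]
-0.21 [[206. 281.]]
-0.24 [[239. 220.]]
-0.25 [[250. 200.]]
-0.26 [[260. 181.]]
-0.288 [[290. 126.]]
```

View pics/a5.png

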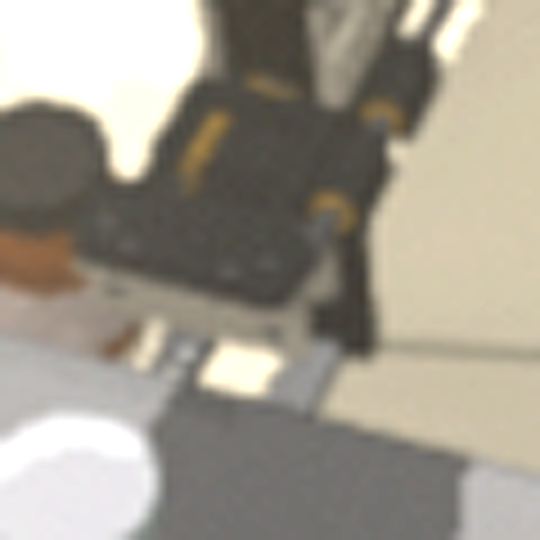

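The shutter is gripped (10 mm between the fingers) but the gripper hides the scale arm. So I'll locate the mark by intensity profiles along the arm in the earlier unobstructed pictures.

```bash
python3 - <<'E'
from h import *
th=np.radians(-14.04);R=np.array([[np.cos(th),-np.sin(th)],[np.sin(th),np.cos(th)]]);t=np.array([.7497,-.063])
xs=np.arange(-.296,-.196,.002)
for f,n in(('top0','top'),('scene0','scene'),('s4','scene')):
    g=cv2.cvtColor(cv2.imread(f'pics/{f}.png'),cv2.COLOR_BGR2GRAY).astype(np.float32);pr=[]
    for y in(-.130,-.125,-.120):
        uv=proj(n,[np.r_[R@[x,y]+t,.083] for x in xs]).astype(np.float32)
        pr.append(cv2.remap(g,uv[None,:,0],uv[None,:,1],cv2.INTER_LINEAR)[0])
    p=np.mean(pr,0);print(f);print([f"{int(round(x*1e3))}:{v:.0f}" for x,v in zip(xs,p)])
    print([f"{int(round(x*1e3))}:{v:.0f}" for x,v in zip(xs,pr[2])][15:45])
P=[cv2.resize(cv2.imread(f'pics/{f}.png')[y:y+35,x:x+35],None,fx=11,fy=11,interpolation=cv2.INTER_CUBIC) for f,x,y in(('s4',195,155),('top0',275,212))]
cv2.imwrite('pics/a6.png',cv2.convertScaleAbs(np.hstack(P),alpha=1.8))
for n,o in(('scene',(195,155)),('top',(275,212))):
  for x in(-.24,-.25): print(n,x,((proj(n,np.r_[R@[x,-.125]+t,.083])-o+.5)*11).round(0))
E
```

```text
top0
['-296:99', '-294:97', '-292:89', '-290:77', '-288:65', '-286:56', '-284:55', '-282:55', '-280:55', '-278:56', '-276:55', '-274:53', '-272:52', '-270:53', '-268:54', '-266:54', '-264:52', '-262:51', '-260:51', '-258:53', '-256:54', '-254:54', '-252:61', '-250:69', '-248:76', '-246:81', '-244:80', '-242:72', '-240:63', '-238:53', '-236:49', '-234:49', '-232:50', '-230:50', '-228:49', '-226:48', '-224:48', '-222:50', '-220:52', '-218:52', '-216:52', '-214:51', '-212:50', '-210:53', '-208:56', '-206:55', '-204:53', '-202:51', '-200:50', '-198:51']
['-266:50', '-264:50', '-262:50', '-260:50', '-258:54', '-256:55', '-254:56', '-252:60', '-250:67', '-248:75', '-246:82', '-244:84', '-242:75', '-240:65', '-238:54', '-236:47', '-234:47', '-232:47', '-230:47', '-228:48', '-226:47', '-224:46', '-222:48', '-220:50', '-218:52', '-216:53', '-214:52', '-212:51', '-210:55', '-208:58']
scene0
['-296:110', '-294:110', '-292:110', '-290:110', '-288:110', '-286:110', '-284:108', '-282:103', '-280:95', '-278:85', '-276:76', '-274:70', '-272:68', '-270:68', '-268:67', '-266:66', '-264:65', '-262:64',
[... 985 characters left out ...]
', '-244:121', '-242:119', '-240:111', '-238:95', '-236:83', '-234:79', '-232:79', '-230:85', '-228:90', '-226:90', '-224:90', '-222:90', '-220:92', '-218:93', '-216:94', '-214:95', '-212:97', '-210:96', '-208:93', '-206:91', '-204:89', '-202:88', '-200:88', '-198:89']
['-266:78', '-264:70', '-262:58', '-260:47', '-258:44', '-256:42', '-254:41', '-252:44', '-250:52', '-248:63', '-246:78', '-244:85', '-242:91', '-240:87', '-238:77', '-236:69', '-234:63', '-232:61', '-230:65', '-228:70', '-226:71', '-224:73', '-222:76', '-220:80', '-218:84', '-216:87', '-214:92', '-212:97', '-210:99', '-208:94']
scene -0.24 [[182. 159.]]
scene -0.25 [[195. 135.]]
top -0.24 [[198. 228.]]
top -0.25 [[189. 256.]]
```

View pics/a6.png

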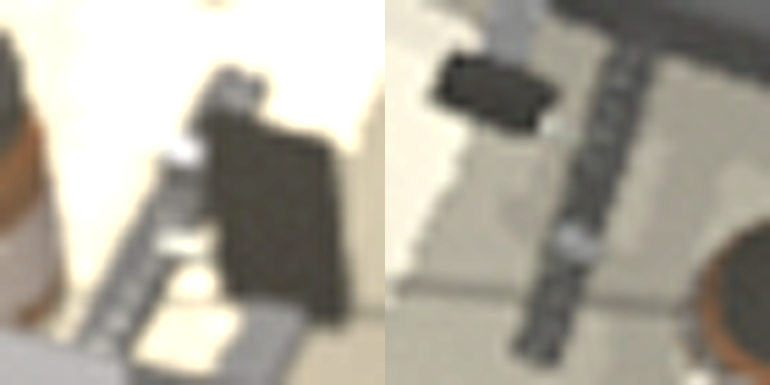

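The mark stands clear on the arm, at (575,240) in the top crop and (183,150) in the scene crop. Both give photometer x of about −0.2455, which is 35.5 mm out and within the stated 30 to 55 mm. Next I pull.

Call:
drive_tool:
  increments:
    - {"grip":1,"tx":-0.015,"ty":0.004,"tz":0,"turn":0}
    - {"grip":1,"tx":-0.03,"ty":0.008,"tz":0,"turn":0}
    - {"grip":1,"tx":-0.045,"ty":0.012,"tz":0,"turn":0}
    - {"grip":1,"tx":-0.06,"ty":0.015,"tz":0,"turn":0}
    - {"grip":1,"tx":-0.075,"ty":0.019,"tz":0,"turn":0}
    - {"grip":1,"tx":-0.0875,"ty":0.022,"tz":0,"turn":0}
    - {"grip":1,"tx":-0.0875,"ty":0.022,"tz":0,"turn":0}
    - {"grip":1,"tx":-0.0875,"ty":0.022,"tz":0,"turn":0}
    - {"grip":1,"tx":-0.0875,"ty":0.022,"tz":0,"turn":0}
    - {"grip":1,"tx":-0.0875,"ty":0.022,"tz":0,"turn":0}
  newtons: 40

```text
clock: 8.85
position: [0.4934, -0.0822, 0.1065]
ee_rot: [-2.477, -1.92, -0.012]
force: [6.5, -2.4, -7.3]
width: 0.104
```

```bash
python3 - <<'E'
from h import *
th=np.radians(-14.04);R=np.array([[np.cos(th),-np.sin(th)],[np.sin(th),np.cos(th)]]);t=np.array([.7497,-.063])
s=observe();print(s['position'],s['force'],s['width']*92,(s['position'][:2]-t)@R)
b=get_image('scene')[:,:,::-1];cv2.imwrite('pics/s7.png',b);a=get_image('top')[:,:,::-1];cv2.imwrite('pics/t7.png',a)
P=[cv2.resize(i[y:y+50,x:x+50],None,fx=8,fy=8,interpolation=cv2.INTER_CUBIC) for i,x,y in((b,185,145),(a,265,205))]
cv2.imwrite('pics/a7.png',cv2.convertScaleAbs(np.hstack(P),alpha=1.8))
for n,o in(('scene',(185,145)),('top',(265,205))):
  print(n,((proj(n,[np.r_[R@[x,y]+t,.083] for x,y in((-.2455,-.125),(-.2455,-.105))])-o+.5)*8).round(0).tolist())
E
```

```text
[ 0.49336107 -0.08215017  0.10651396] [ 6.51549314 -2.35830028 -7.26030929] 9.576958127939392 [-0.2440354  -0.08076572]
scene [[218.0, 186.0], [264.0, 198.0]]
top [[221.0, 233.0], [180.0, 219.0]]
```

View pics/a7.png

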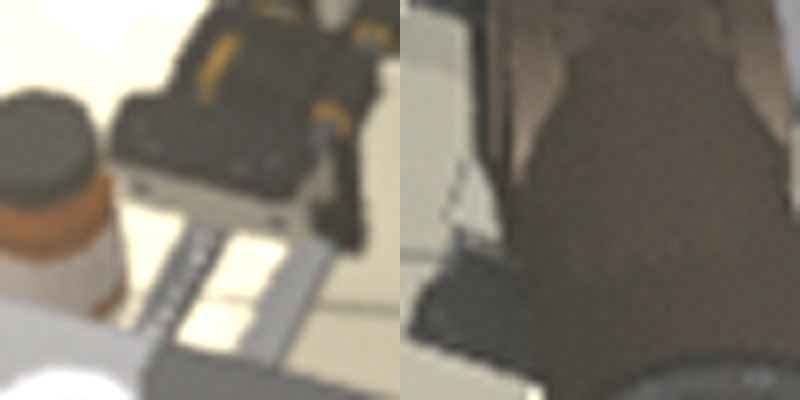

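```bash
python3 - <<'E'
from h import *
th=np.radians(-14.04);R=np.array([[np.cos(th),-np.sin(th)],[np.sin(th),np.cos(th)]]);t=np.array([.7497,-.063])
for z in(.075,.08,.085,.09):
  for nm,n,uv in(('ptr','scene',unz((184,242),11,(195,155))),('ptr','top',unz((163,127),11,(275,212)))):
    p=cast(n,uv,z)[0];print(z,nm,n,((p[:2]-t)@R).round(4))
for n,f,box,thr in(('scene','s4',(208,165,215,171),115),('top','top0',(290,231,295,236),62)):
    g=cv2.cvtColor(cv2.imread(f'pics/{f}.png'),cv2.COLOR_BGR2GRAY)[box[1]:box[3],box[0]:box[2]].astype(int);print(g)
    print([ (x,proj(n,[np.r_[R@[x,y]+t,z] for y,z in((-.117,.083),(-.133,.083),(-.125,.075))]).round(1).tolist()) for x in(-.2505,-.2405)])
E
```

```text
0.075 ptr scene [-0.217  -0.1153]
0.075 ptr top [-0.2091 -0.1032]
0.08 ptr scene [-0.2132 -0.1133]
0.08 ptr top [-0.21  -0.103]
0.085 ptr scene [-0.2095 -0.1112]
0.085 ptr top [-0.2109 -0.1028]
0.09 ptr scene [-0.2058 -0.1092]
0.09 ptr top [-0.2117 -0.1026]
[[166 167 167 145 100  61  47]
 [167 163 160 130  81  50  41]
 [166 156 148 132  99  65  43]
 [159 144 139 144 131  86  45]
 [143 115 108 124 117  79  43]
 [141 100  69  69  72  59  41]]
[(-0.2505, [[214.6, 167.3], [210.0, 166.0], [212.5, 168.3]]), (-0.2405, [[213.4, 169.5], [208.8, 168.3], [211.3, 170.5]])]
[[67 47 47 46 46]
 [64 69 66 52 49]
 [73 88 83 67 67]
 [66 77 81 83 81]
 [56 62 69 73 77]]
[(-0.2505, [[289.7, 234.2], [293.7, 235.6], [291.5, 235.1]]), (-0.2405, [[290.5, 231.7], [294.5, 233.1], [292.3, 232.7]])]
```

Call:
drive_tool:
  increments:
    - {"grip":1,"tx":-0.006,"ty":0.0015,"tz":0,"turn":0}
    - {"grip":1,"tx":-0.006,"ty":0.0015,"tz":0,"turn":0}
    - {"grip":1,"tx":-0.006,"ty":0.0015,"tz":0,"turn":0}
    - {"grip":1,"tx":-0.006,"ty":0.0015,"tz":0,"turn":0}

```text
clock: 9.35
position: [0.4922, -0.0819, 0.1065]
ee_rot: [-2.478, -1.921, -0.015]
force: [7.1, -2.4, -6.2]
width: 0.104
```

```bash
python3 - <<'E'
from h import *
th=np.radians(-14.04);R=np.array([[np.cos(th),-np.sin(th)],[np.sin(th),np.cos(th)]]);t=np.array([.7497,-.063])
s=observe();print(s['clock'],s['position'],s['force'],s['width']*92,(s['position'][:2]-t)@R)
b=get_image('scene')[:,:,::-1];s=observe();print((s['position'][:2]-t)@R)
def sub(i): return i[195:232,250:285].astype(int)
print('deck diff s4->now',np.abs(sub(b)-sub(cv2.imread('pics/s4.png'))).max())
g=cv2.cvtColor(b,cv2.COLOR_BGR2GRAY).astype(np.float32)
for z,x in((.107,-.077),(.101,-.09)):
  uv=proj('scene',[np.r_[R@[x,y]+t,z] for y in np.arange(.10,.131,.002)]).astype(np.float32);print(x,cv2.remap(g,uv[None,:,0],uv[None,:,1],1)[0].round())
E
```

```text
9.35 [ 0.49218022 -0.08186903  0.1064843 ] [ 7.13951834 -2.44365446 -6.16291234] 9.527741065604145 [-0.24524918 -0.08077945]
[-0.24523076 -0.0807776 ]
deck diff s4->now 4
-0.077 [ 78.  78.  78.  81.  93. 125. 129. 120.  97.  82.  66.  55.  52.  53.
  54.  64.]
-0.09 [105. 106. 107. 107. 102.  97.  93.  94.  90.  76.  67.  63.  65.  73.
  87. 101.]
```

```bash
python3 -c "
from cell import *
print(sign_off())"
```

```text
the job is handed in; nothing more can be done
None
```

The reading is set: the slit slider is on its mark, and the fingers are holding the shutter at its mark. I handed the job in at about 9.4 s on the clock, against the 48 s limit.

- **Slider:** I moved it about 73 mm to photometer y of about 115 mm. In the close-up, its white pointer and the mark agreed to about 0.5 mm along the track. The last picture showed the slider and its mark unchanged since I let go.
- **Shutter:** I gripped it across its 10 mm thickness and pulled it about 36 mm out. The fingers hold it with a 40 N grip at photometer x of about −245 mm. The mark measured about −245 to −246 mm in pictures taken before the pull.
- **Not directly seen:** With the shutter pulled out, the gripper hid both its pointer and its mark. That alignment rests on the earlier pictures and the measured tool position, and should be good to about 1 to 1.5 mm.
- **Checks that disagreed:** The deck corners fitted the stated size only to 5–10 mm. The slot, knob, scale-arm end and shutter fitted the pose I used to about 1–3 mm, so I relied on those. The two cameras put the slit mark about 2 mm apart, and I used the value between them.
- **Refused move:** One move call was refused for a missing "turn" value. Nothing moved, and I sent it again.
- **Other objects:** I saw nothing else shift in the pictures, but I did not measure each bystander separately.

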